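Dispense one wheel blank and slide it aside

TASK

Press the dispenser's red plunger all the way down once and let it come back up, so that a single wooden wheel blank is pushed out onto the bench. Then gently nudge that blank sideways along the bench with the fingertips until it lies wholly on the yellow square, leaving the outlet free. Do not grip or lift the blank, let no second blank come out, and leave the other things on the bench where they are.

Things in the scene. Friction and masses are not known exactly. Their poses are not given: they have to be found in the camera images.
- dispenser: Blue dispenser fixed to the bench. Origin on the bench under the middle of its clear-sided chute (57 mm square, 54 mm high) that holds four stacked wheel blanks; +x points out of the outlet, a slot 14.5 mm high at the foot of the chute's front, z up. Spans x -122.5 to 28.5 mm; 83 mm wide over 6 mm high flanges. Behind the chute: housing 40 mm high, 56 mm wide, with the plunger on top.
- landing (a point): Point on the bench 73 mm from the dispenser's origin along its +x: the ejected blank's centre comes to rest about here. Pressing drives a steel pusher (22 mm wide, 11 mm high) out of the slot, 2.6 times as far as the plunger goes down; it goes back in as the plunger rises, the stack drops to the bench, and a second press would push out a second blank.
- plunger (a joint): How far the plunger is pressed, in m: 0 up, 0.030 fully down. A spring resists with about 2 N at the top and 7 N at the bottom and brings it back up when released (in under a second).
- plunger_top (a point): Centre of the top face of the plunger's round red cap, 32 mm in diameter, 65 mm behind the dispenser's origin; 80 mm above the bench when up, 50 mm when fully down. It moves with the plunger, straight down.
- blank1: The lowest wheel blank in the chute, the one that comes out: a plain beech disc 46 mm in diameter and 12 mm thick, about 16 g, with a small dark centre dot. Origin at the centre of its underside, z up; it rests on the bench at all times.
- blank2: Second blank in the chute, the same kind (46 mm by 12 mm), resting on the first; origin at the centre of its underside. It must stay in the chute.
- blank3: Third blank in the chute, as blank2.
- blank4: Top blank in the chute, as blank2.
- yellow_square: Flat yellow square marked on the bench, 90 mm by 90 mm, no noticeable thickness (0.8 mm paint, nothing to catch on); origin at its centre. The place for the blank; on one side of the outlet or the other.
- green_square: Flat green square of the same kind on the other side of the outlet, occupied by a finished wheel; origin at its centre.
- finished_wheel: A finished wheel lying on the green square: disc 46 mm in diameter, 12 mm thick, origin at the centre of its underside. Leave alone.
- offcut: Beech offcut 45 by 80 by 30 mm (x, y, z) lying beyond the outlet; origin at the centre of its underside. Leave alone.
- pencil: Flat red carpenter's pencil 117 mm long along its x, 11 mm wide, 8 mm high, beside the housing; origin near its middle, on the bench. Leave alone.
- punch: Dark steel punch 120 mm long along its x, 11 mm square, on the other side of the housing; origin near its middle, on the bench. Leave alone.
- hammer: Hammer with a wooden handle lying well to the right (-y), along its x; origin on the bench. Leave alone.
- glue: White glue bottle standing to the left, 56 mm in diameter, 150 mm high; origin at the centre of its foot. Leave alone.
- nail_jar: Glass jar standing to the right, 70 mm in diameter, 85 mm high; origin at the centre of its foot. Leave alone.
Mind the look-alikes: they are no part of the job. Leave any green or turquoise look-alike of the dispenser alone. What is shaped like the blank4 but blue is not meant.

How it is judged:
By the outcome, as a careful person would: the job done as asked, in the order asked, and still so for the second after the job is handed in, with the robot touching nothing.
It also fails if it takes over 50 s, if anything falls off the work surface, if the arm or the gripper's body presses on something with over 40 N, if the wrist force passes 120 N, or if a joint passes its speed limit or range.

ROBOT

A 6-joint arm with a two-finger parallel gripper is mounted at the origin on the work surface. World frame = base frame: x ahead of the robot, y to its left, z up, the work surface at z = 0. Lengths are in mm, angles in rad, forces in N, time in s.
With the tool pointing down it reaches from about 350 to 975 mm from the base axis. Payload 7.1 kg.
Tool frame: the origin (TCP) lies between the finger pads; the fingertips stand 8 mm ahead of it and the grasp point (between the pads) lies 11 mm behind it; x points along the fingers, y is the direction in which the jaws open and shut, and the axes are right-handed (so a half turn about x gives the same grasp; the last joint's range is limited). The gripper opens to 88 mm and grips with 3 to 60 N. Pads are 20 mm wide; open, the fingers measure 115 mm over their backs; the gripper's body (75 mm by 178 mm) begins 61 mm behind the grasp point.
Start: joints at [-0.019, 0.423, 1.63, -0, 1.089, -0.019], TCP at [624.984, 0.026, 230.675] pointing down, gripper open.
Joint ranges: [-3, 3], [-0.9, 2.11], [0.09, 2.58], [-1.31, 4.45], [0.11, 2.69], [-2.54, 2.54]. Speed limits (rad/s): [2.39, 2.39, 3.01, 3.14, 3.14, 3.14].

INTERFACE

Orientations are given as a rotation vector (axis times angle).
In Python, from workcell import ctrl gives the robot as it stands.
- The arm moves only by the tool apply_moves, never from a script. Its argument "increments" is a list of rows, each an object with "gripper": the opening in per cent of the stroke, from 0 (shut) to 100 (fully open); "delta_pos": the shift along the tool's x, y, z in cm, a list of three; "dr": the turn, a rotation vector about the tool's x, y, z in rad, a list of three. In form: [{"gripper": gripper, "delta_pos": [dx, dy, dz], "dr": [ax, ay, az]}, ...]. A call has exactly 5 rows; each row shifts and turns the commanded pose from where the row before left it, along the tool's axes as they then stand; what a row does not reach is not made up. A row lasts 1/12 s, in which the tool goes at most 41.7 mm and 7.16 degrees, less where a joint would pass 70% of its speed; a pose out of reach is approached as far as the arm can. A call with a gripper value outside its range is refused whole. The fingers move at their own pace and stop on an object; the grip force is fixed at half the most. Time passes only in rows, so rows that do not move let the fingers close, or fill a call up. It gives the time, the measured TCP pose, the force and the opening at its end, in the units of the state.
- ctrl.get_obs(): the state, without advancing time (a new reading comes with each control period).
- ctrl.get_image(name): name is "scene" or "side" or "wrist"; returns a dict with "img" (480x640x3 uint8, red, green, blue), "range_z" (480x640 float32, mm along the optical axis (not along the pixel's ray), 0 where there is no reading), "mtx" (3x3 intrinsics, pixels), "rvec" (rotation vector, rad) and "tvec" (3), from world to camera coordinates, as OpenCV has them. Camera axes: x right, y down, z forward; pixel columns grow to the right and rows downward; lengths in mm; the calibration is good to about 2 mm. A picture is of the moment at which its call begins.
- ctrl.close_job(): hands the job in, once; it reports no verdict.
The state is a dict: "t": time; "qpos": joint angles; "qvel": joint speeds; "joint_torque": joint torques, N m; "ee_pos": TCP position; "orientation": TCP orientation; "ft_force": force on the tool from outside, world axes, zero at the start; "moment": the same for the moment, N m; "width": finger opening in mm.
Only numpy, scipy, OpenCV 4.12 (cv2) and the standard library are available. Lean on these libraries where they do the work, as an engineer would, in place of code of your own. Each camera call takes 0.05 s, during which the arm holds its last target. There are 200 camera calls.

## Working session

There is one attempt and no reset: what is moved stays moved. The work goes in short steps, Python scripts to look and compute and a tool call to move; the robot and the scene stay as the last step left them, time stands still between calls to the robot, and variables do not carry over. Pictures are saved under pics/ and viewed, about 8 in all and at most 12, crops included, and the job is handed in when it is done.

Besides the shell and the picture viewer there is one more tool, called after ">>>" as name(argument=value, ...), one argument or row to a line, values as JSON. apply_moves: Moves the arm, as the interface text tells. Its arguments: {"type":"object","properties":{"increments":{"type":"array","items":{"type":"object","properties":{"gripper":{"type":"number"},"delta_pos":{"type":"array","items":{"type":"number"}},"dr":{"type":"array","items":{"type":"number"}}}}}},"required":["increments"]}

```bash
mkdir -p pics
cat > h.py <<'E'
import numpy as np, cv2
from workcell import ctrl
def snap(name,fn):
    d=ctrl.get_image(name); np.savez(''+fn+'.npz',**d)
    cv2.imwrite('pics/'+fn+'.png',d['img'][:,:,::-1]); return d
def load(fn): return np.load(''+fn+'.npz')
def ray(d,u,v,z=None):
    """world point of pixel: by depth, or on plane z"""
    R=cv2.Rodrigues(d['rvec'])[0]; t=d['tvec'].reshape(3)
    p=cv2.undistortPoints(np.array([[[u,v]]],float),d['mtx'],None)[0,0]
    r=np.array([p[0],p[1],1.])
    c=-R.T@t; w=R.T@r
    s=d['range_z'][int(round(v)),int(round(u))] if z is None else (z-c[2])/w[2]
    return c+s*w
E
python3 - <<'E'
from h import *
snap('scene','s1'); snap('side','d1')
o=ctrl.get_obs(); print({k:np.round(v,3) for k,v in o.items()})
print(cv2.Rodrigues(np.array(o['orientation']))[0].round(3))
E
```

```text
{'t': np.float64(0.1), 'qpos': array([-0.019,  0.424,  1.631, -0.   ,  1.089, -0.019]), 'qvel': array([-0.   , -0.002, -0.004, -0.   ,  0.   ,  0.   ]), 'joint_torque': array([ 1.0000e-03, -5.4562e+01, -2.7432e+01,  6.5000e-02,  1.9000e-02,
        0.0000e+00]), 'ee_pos': array([6.24524e+02, 1.80000e-02, 2.30007e+02]), 'orientation': array([ 1.209,  1.21 , -1.21 ]), 'ft_force': array([-0.451,  0.368, -0.385]), 'moment': array([ 0.014,  0.011, -0.007]), 'width': np.float64(87.439)}
[[-0.001  1.     0.   ]
 [-0.     0.    -1.   ]
 [-1.    -0.001  0.   ]]
```

View pics/s1.png

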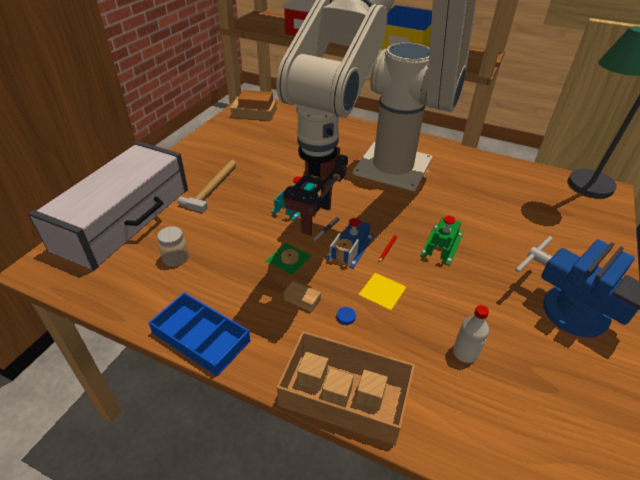

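View pics/d1.png

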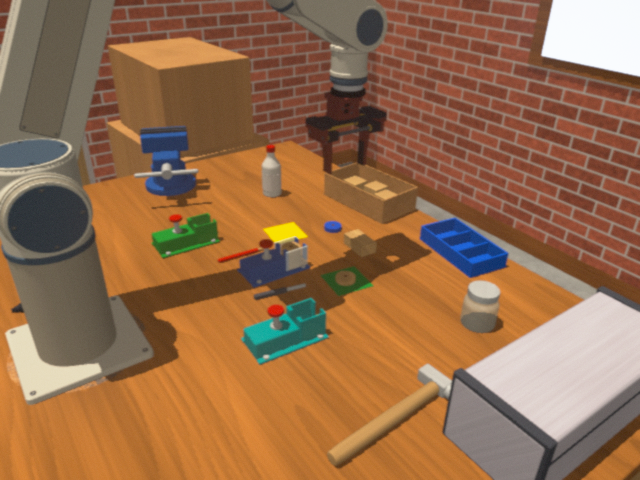

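The scene view shows three dispensers: turquoise (288,203), blue (350,243) and green (445,238). The blue one, with wooden discs in a clear chute, fits the description. The yellow square is at (383,291), the green square with the finished wheel at (290,257), and the blue disc (346,315) is a decoy. I'll confirm with an enlarged crop.

Run:
```python
from h import *
a=load('s1')['img'][205:325,250:420]; b=load('d1')['img'][215:305,210:380]
f=lambda x:cv2.resize(x,None,fx=4.6,fy=4.6,interpolation=cv2.INTER_CUBIC)[:,:,::-1]
cv2.imwrite('pics/c1.png',f(a)); cv2.imwrite('pics/c2.png',f(b))
for n in('s1','d1'):
    d=load(n); im=d['img'].astype(int); r,g,bl=im[...,0],im[...,1],im[...,2]
    y=((r>180)&(g>150)&(bl<80)).astype(np.uint8)
    k,l,st,c=cv2.connectedComponentsWithStats(y)
    i=1+np.argmax(st[1:,4]) 
    for j in range(1,k):
        if st[j,4]>100:
            print(n,'yellow',c[j],st[j,4],ray(d,*c[j],0).round(1),ray(d,*c[j]).round(1))
            q=cv2.minAreaRect(np.array([ray(d,u,v,0)[:2] for v,u in zip(*np.where(l==j))],np.float32));print(q)
    m=((r>90)&(g<50)&(bl<60)&(r>2.2*g)).astype(np.uint8)
    k,l,st,c=cv2.connectedComponentsWithStats(m)
    for j in range(1,k):
        if st[j,4]>25: print(n,'red',c[j].round(1),st[j],ray(d,*c[j],80).round(1),ray(d,*c[j]).round(1))
```

```text
s1 yellow [382.4217119  290.54175365] 958 [560.5 156.2   0. ] [560.  156.1  -0.6]
((558.9773559570312, 155.5613555908203), (89.61394500732422, 89.71996307373047), 82.7060546875)
s1 red [296.4 179.1] [293 177   9   6  34] [ 325.5 -203.7   80. ] [ 322.1 -205.5   77.3]
s1 red [449.2 219.4] [444 216  11   8  71] [311.1 249.5  80. ] [310.8 249.5  79.7]
s1 red [388.3 246.5] [381 235  16  24 101] [485.6 136.4  80. ] [405.  118.6   5.5]
s1 red [482.  310.1] [475 305  14  11 107] [590.9 388.   80. ] [654.9 382.6 147.5]
d1 yellow [284.3820841  231.41133455] 547 [558.3 160.6   0. ] [556.3 157.4   2.1]
((556.40625, 156.22817993164062), (95.54117584228516, 93.7287826538086), 81.66017150878906)
d1 red [270.  148.1] [267 145   7   7  44] [733.3 528.2  80. ] [644.2 371.9 147.2]
d1 red [175.1 218. ] [170 215  11   7  63] [299.  240.7  80. ] [297.8 237.2  81.9]
d1 red [265.7 243.4] [260 240  12   8  71] [420.7  14.7  80. ] [422.9  18.7  77.3]
d1 red [237.6 255.2] [219 249  39  13 116] [345.3   4.7  80. ] [396.7 113.5   6.2]
d1 red [275.3 310.6] [268 306  15  11 129] [ 312.7 -207.9   80. ] [ 311.9 -209.2   81.2]
```

View pics/c1.png

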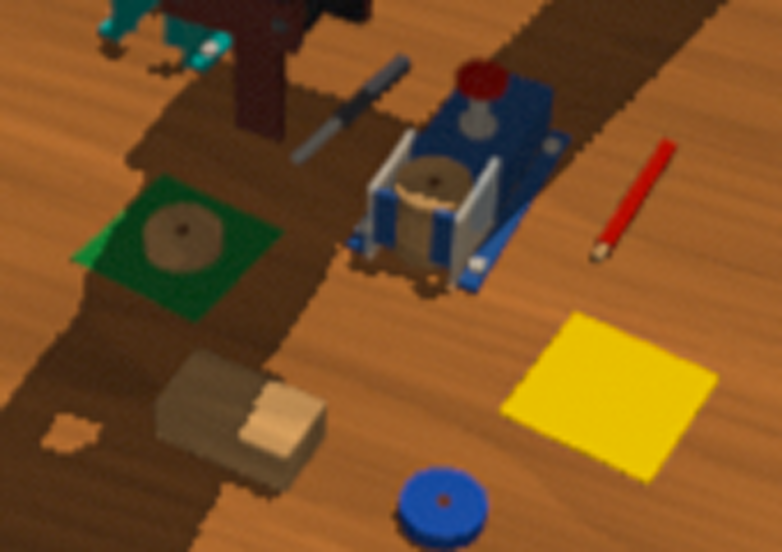

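View pics/c2.png

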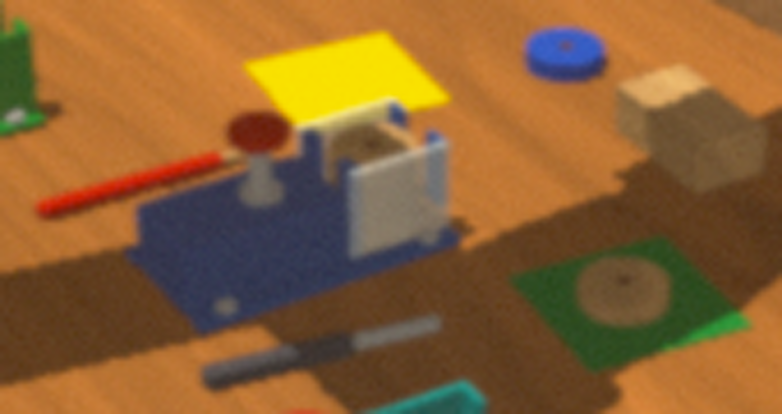

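Run:
```python
from h import *
s,d=load('s1'),load('d1')
S=lambda x,y,z:ray(s,250+x/4.6,205+y/4.6,z).round(1)
D=lambda x,y,z:ray(d,210+x/4.6,215+y/4.6,z).round(1)
print('cap',S(482,77,80),D(259,128,80))
print('dot',S(433,182,48),D(370,143,48))
print('wheel',S(182,231,12),D(624,281,12))
print('bluedisc',S(443,500,12),D(566,45,12))
print('offcut top corners',[S(*p,30) for p in((205,352),(325,405),(278,450),(157,405))],[D(*p,30) for p in((617,95),(685,65),(765,135),(697,152))])
print('flange front corners',S(472,290,3),S(350,245,6),D(460,240,6))
print('pencil',S(600,252,4),S(672,145,4),D(40,210,4),D(235,155,4))
print('punch',S(297,158,5),S(405,62,5),D(207,378,5),D(440,323,5))
```

```text
cap [432.6  24.9  80. ] [423.1  16.1  80. ]
dot [495.   22.1  48. ] [488.9  19.6  48. ]
wheel [ 560.4 -105.4   12. ] [ 553.9 -110.8   12. ]
bluedisc [677.4 105.9  12. ] [673.8 101.7  12. ]
offcut top corners [array([653.8, -42.3,  30. ]), array([659.9,  31. ,  30. ]), array([698. ,  22.2,  30. ]), array([698. , -47.6,  30. ])] [array([643.5,  14.1,  30. ]), array([695.4,  20. ,  30. ]), array([683.1, -63.4,  30. ]), array([642. , -57.1,  30. ])]
flange front corners [522.8  60.5   3. ] [522.7 -15.8   6. ] [512.6 -27.6   6. ]
pencil [462.5 116.1   4. ] [354.4 124.7   4. ] [349.3 119.5   4. ] [460.5 111.8   4. ]
punch [467.2 -76.    5. ] [354.3 -53.3   5. ] [348.9 -58.5   5. ] [464.1 -81.9   5. ]
```

Run:
```python
from h import *
d=snap('wrist','w1')
R=cv2.Rodrigues(d['rvec'])[0];print((-R.T@d['tvec'].reshape(3)).round(1), R.round(2))
```

```text
[624.4  78.7 384.2] [[ 1.   -0.   -0.  ]
 [-0.   -0.96  0.29]
 [-0.   -0.29 -0.96]]
```

View pics/w1.png

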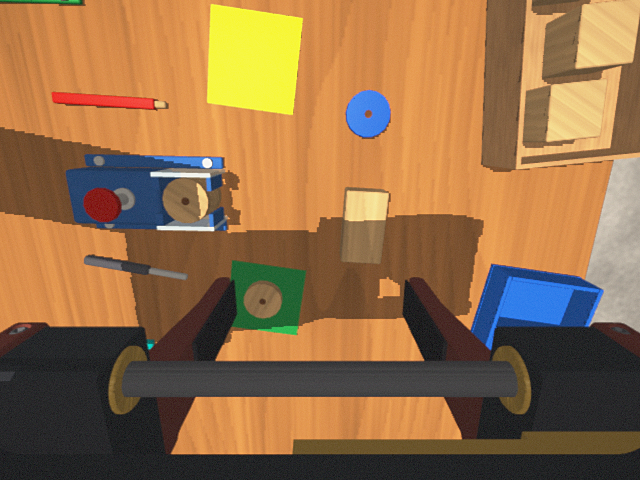

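Overhead wrist view: cap centre (101,205), chute dot (185,201), yellow corners (211,5), (302,18), (293,114), (207,101), finished wheel dot (262,301), offcut (365,226), blue decoy disc (368,114).

Run:
```python
from h import *
d=load('w1'); P=lambda u,v,z:ray(d,u,v,z).round(1)
print('cap',P(101,205,80),ray(d,101,205).round(1)); print('dot',P(185.5,201,48),ray(d,187,205).round(1))
print('yel',[P(*p,0)[:2] for p in((211,5),(302,18),(293,114),(207,101))])
print('green',[P(*p,0)[:2] for p in((234,261),(305,270),(297,334))],'wheel',P(262,301,12))
print('offcut',[P(*p,30)[:2] for p in((347,187),(388,192),(382,264),(342,262))])
print('screws/flange',P(99,160,6),P(207,163,6),'edge',P(86,155,6),P(222,157,6), 'plates top',P(150,174,54),P(223,173,54),P(160,230,54),P(227,230,54))
print('pencil',P(53,97,4),P(167,104,4),'punch',P(86,259,6),P(186,276,6),'disc',P(368,113,12))
```

```text
cap [426.2  22.6  80. ] [426.7  22.7  80.8]
dot [490.5  20.6  48. ] [491.9  16.7  48.9]
yel [array([518.4, 205.5]), array([607.2, 194.3]), array([596.3, 105.3]), array([506.1, 118.3])]
green [array([521.5, -60.5]), array([606.7, -72.1]), array([ 595.3, -160.3])] wheel [ 554.8 -107.5   12. ]
offcut [array([653.,  32.]), array([695.9,  26.8]), array([693.8, -53.3]), array([649.3, -50.9])]
screws/flange [385.   58.3   6. ] [502.  55.   6.] edge [371.9  63.6   6. ] [518.8  61.3   6. ] plates top [461.8  47.8  54. ] [531.9  48.6  54. ] [463.9  -7.7  54. ] [531.3  -7.8  54. ]
pencil [347.9 121.9   4. ] [465.3 115.    4. ] punch [348.3 -55.6   6. ] [464.1 -77.4   6. ] disc [674.3 105.4  12. ]
```

>>> apply_moves(
  increments=[
    {"gripper": 0, "delta_pos": [0.8, -3.5, -0.45], "dr": [0, 0, 0]},
    {"gripper": 0, "delta_pos": [0.8, -3.5, -0.45], "dr": [0, 0, 0]},
    {"gripper": 0, "delta_pos": [0.8, -3.5, -0.45], "dr": [0, 0, 0]},
    {"gripper": 0, "delta_pos": [0.8, -3.5, -0.45], "dr": [0, 0, 0]},
    {"gripper": 0, "delta_pos": [0.8, -3.5, -0.45], "dr": [0, 0, 0]},
  ],
)

```text
t: 0.57
ee_pos: [448.1, 22.6, 190.1]
orientation: [1.209, 1.209, -1.21]
ft_force: [-0.4, -0.0, 1.5]
width: 58.0
```

>>> apply_moves(
  increments=[
    {"gripper": 0, "delta_pos": [1.0, -1.2, 0], "dr": [0, 0, 0]},
    {"gripper": 0, "delta_pos": [1.5, -1.1, 0], "dr": [0, 0, 0]},
    {"gripper": 0, "delta_pos": [1.5, 0, 0], "dr": [0, 0, 0]},
    {"gripper": 0, "delta_pos": [1.0, 0, 0], "dr": [0, 0, 0]},
    {"gripper": 0, "delta_pos": [0, 0, 0], "dr": [0, 0, 0]},
  ],
)

```text
t: 0.98
ee_pos: [425.5, 22.5, 139.2]
orientation: [1.208, 1.212, -1.212]
ft_force: [-0.3, 0.0, 0.2]
width: 24.6
```

>>> apply_moves(
  increments=[
    {"gripper": 0, "delta_pos": [1.0, 0, 0], "dr": [0, 0, 0]},
    {"gripper": 0, "delta_pos": [1.0, 0, 0], "dr": [0, 0, 0]},
    {"gripper": 0, "delta_pos": [1.0, 0, 0], "dr": [0, 0, 0]},
    {"gripper": 0, "delta_pos": [1.0, 0, 0], "dr": [0, 0, 0]},
    {"gripper": 0, "delta_pos": [0, 0, 0], "dr": [0, 0, 0]},
  ],
)

```text
t: 1.4
ee_pos: [426.4, 22.5, 99.9]
orientation: [1.208, 1.211, -1.211]
ft_force: [-0.4, 0.1, 0.6]
width: 0.7
```

Run:
```python
from h import *
d=snap('side','d2'); e=snap('scene','s2')
f=lambda x:cv2.resize(x,None,fx=5,fy=5,interpolation=cv2.INTER_CUBIC)[:,:,::-1]
cv2.imwrite('pics/c3.png',np.hstack([f(d['img'][190:300,230:310]),f(e['img'][170:280,315:395])]))
print(ctrl.get_obs()['ee_pos'],ctrl.get_obs()['width'])
```

```text
[427.13923601  22.52389834 100.94571969] 0.3349143312310167
```

View pics/c3.png

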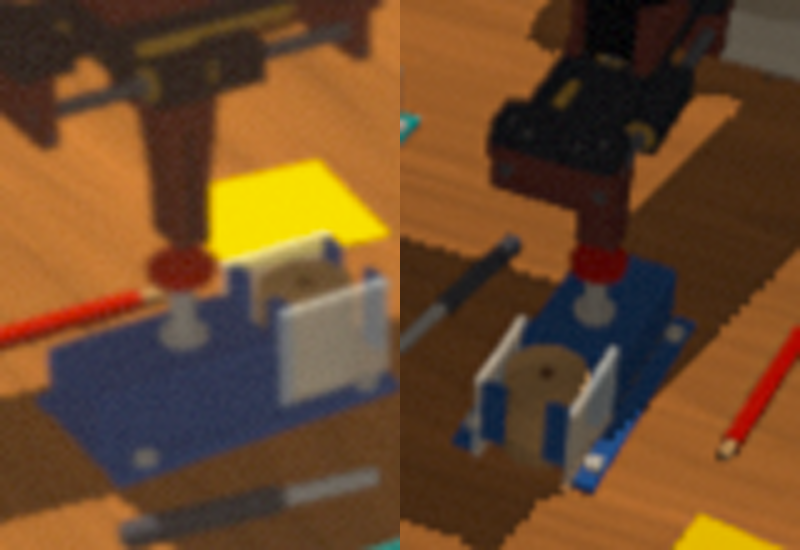

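The closed fingertips stand centred just above the red cap in both views: left half about (183,240), right half about (600,250). Now I press slowly.

>>> apply_moves(
  increments=[
    {"gripper": 0, "delta_pos": [0.5, 0, 0], "dr": [0, 0, 0]},
    {"gripper": 0, "delta_pos": [0.4, 0, 0], "dr": [0, 0, 0]},
    {"gripper": 0, "delta_pos": [0.3, 0, 0], "dr": [0, 0, 0]},
    {"gripper": 0, "delta_pos": [0.2, 0, 0], "dr": [0, 0, 0]},
    {"gripper": 0, "delta_pos": [0.2, 0, 0], "dr": [0, 0, 0]},
  ],
)

```text
t: 1.92
ee_pos: [427.2, 22.5, 84.7]
orientation: [1.209, 1.209, -1.209]
ft_force: [-0.1, -0.4, 3.4]
width: 0.6
```

>>> apply_moves(
  increments=[
    {"gripper": 0, "delta_pos": [0.2, 0, 0], "dr": [0, 0, 0]},
    {"gripper": 0, "delta_pos": [0.2, 0, 0], "dr": [0, 0, 0]},
    {"gripper": 0, "delta_pos": [0.2, 0, 0], "dr": [0, 0, 0]},
    {"gripper": 0, "delta_pos": [0.2, 0, 0], "dr": [0, 0, 0]},
    {"gripper": 0, "delta_pos": [0.2, 0, 0], "dr": [0, 0, 0]},
  ],
)

```text
t: 2.33
ee_pos: [427.2, 22.5, 74.8]
orientation: [1.209, 1.209, -1.209]
ft_force: [0.1, -0.1, 6.8]
width: 0.3
```

>>> apply_moves(
  increments=[
    {"gripper": 0, "delta_pos": [0.2, 0, 0], "dr": [0, 0, 0]},
    {"gripper": 0, "delta_pos": [0.2, 0, 0], "dr": [0, 0, 0]},
    {"gripper": 0, "delta_pos": [0.2, 0, 0], "dr": [0, 0, 0]},
    {"gripper": 0, "delta_pos": [0.2, 0, 0], "dr": [0, 0, 0]},
    {"gripper": 0, "delta_pos": [0.2, 0, 0], "dr": [0, 0, 0]},
  ],
)

```text
t: 2.75
ee_pos: [427.2, 22.5, 64.9]
orientation: [1.209, 1.209, -1.209]
ft_force: [-0.0, -0.4, 7.6]
width: 0.3
```

>>> apply_moves(
  increments=[
    {"gripper": 0, "delta_pos": [0.2, 0, 0], "dr": [0, 0, 0]},
    {"gripper": 0, "delta_pos": [0.2, 0, 0], "dr": [0, 0, 0]},
    {"gripper": 0, "delta_pos": [0.15, 0, 0], "dr": [0, 0, 0]},
    {"gripper": 0, "delta_pos": [0.1, 0, 0], "dr": [0, 0, 0]},
    {"gripper": 0, "delta_pos": [0.05, 0, 0], "dr": [0, 0, 0]},
  ],
)

```text
t: 3.17
ee_pos: [427.3, 22.5, 58.1]
orientation: [1.209, 1.209, -1.209]
ft_force: [-3.2, 0.3, 20.6]
width: 0.3
```

Run:
```python
from h import *
print(ctrl.get_obs()['ft_force'],ctrl.get_obs()['ee_pos'])
e=snap('scene','s3');d=snap('wrist','w3')
a=cv2.resize(e['img'][205:325,250:420],(680,480),interpolation=cv2.INTER_CUBIC)
cv2.imwrite('pics/c4.png',a[:,:,::-1])
```

```text
[-3.20524865  0.31269491 20.55616995] [427.30986676  22.53455717  58.10383688]
```

View pics/c4.png

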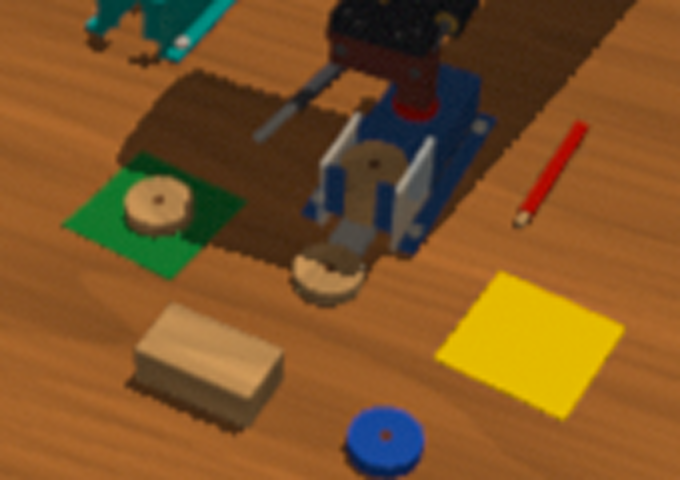

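The blank is out at crop (331,267) with the steel pusher behind it, and the plunger is on its stop. Now I release it.

>>> apply_moves(
  increments=[
    {"gripper": 0, "delta_pos": [-0.3, 0, 0], "dr": [0, 0, 0]},
    {"gripper": 0, "delta_pos": [-0.6, 0, 0], "dr": [0, 0, 0]},
    {"gripper": 0, "delta_pos": [-0.9, 0, 0], "dr": [0, 0, 0]},
    {"gripper": 0, "delta_pos": [-1.0, 0, 0], "dr": [0, 0, 0]},
    {"gripper": 0, "delta_pos": [-1.2, 0, 0], "dr": [0, 0, 0]},
  ],
)

```text
t: 3.68
ee_pos: [426.4, 22.5, 98.1]
orientation: [1.209, 1.21, -1.21]
ft_force: [-1.0, 0.8, -0.4]
width: 0.6
```

>>> apply_moves(
  increments=[
    {"gripper": 34, "delta_pos": [-2, 0, 0.5], "dr": [0, 0, 0]},
    {"gripper": 34, "delta_pos": [-2, 1, 1], "dr": [0, 0, 0]},
    {"gripper": 34, "delta_pos": [-1, 2, 1], "dr": [0, 0, 0]},
    {"gripper": 34, "delta_pos": [0, 2.7, 1.25], "dr": [0, 0, 0]},
    {"gripper": 34, "delta_pos": [0, 2.6, 1], "dr": [0, 0, 0]},
  ],
)

```text
t: 4.1
ee_pos: [511.1, -25.7, 149.3]
orientation: [1.21, 1.208, -1.208]
ft_force: [0.9, -0.4, -0.5]
width: 28.5
```

>>> apply_moves(
  increments=[
    {"gripper": 34, "delta_pos": [0, 2.7, 0], "dr": [0, 0, 0]},
    {"gripper": 34, "delta_pos": [0, 2.7, 0], "dr": [0, 0, 0]},
    {"gripper": 34, "delta_pos": [0, 0, 0], "dr": [0, 0, 0]},
    {"gripper": 34, "delta_pos": [0, 0, 0], "dr": [0, 0, 0]},
    {"gripper": 34, "delta_pos": [0, 0, 0], "dr": [0, 0, 0]},
  ],
)

```text
t: 4.52
ee_pos: [562.6, -24.8, 147.4]
orientation: [1.208, 1.211, -1.211]
ft_force: [-0.6, -0.6, -0.6]
width: 29.9
```

Run:
```python
from h import *
o=ctrl.get_obs();print(o['ee_pos'],o['width'],o['ft_force'])
d=snap('wrist','w4')
```

```text
[562.5544068  -24.84149292 147.38498049] 29.889276319527255 [-0.62410459 -0.5995433  -0.58049632]
```

View pics/w4.png

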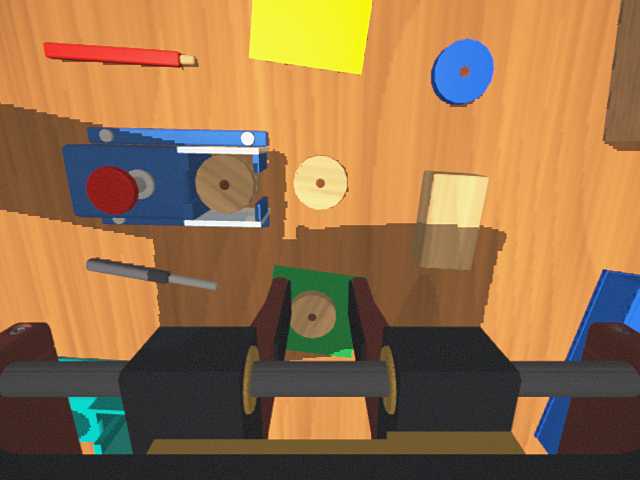

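Run:
```python
from h import *
d=load('w4')
print('blank',ray(d,320,183,12),ray(d,325,183),'cap',ray(d,111,190,80),ray(d,111,190),'stack',ray(d,224,185,36),ray(d,230,190),'wheel',ray(d,312,317,12))
```

```text
blank [562.73531173  19.05376609  12.        ] [566.97039757  19.05684054  12.05188042] cap [426.28147367  22.78849972  80.        ] [426.73324717  22.89146974  80.7349453 ] stack [487.97290963  20.44655638  36.        ] [492.43168292  16.60062235  36.31121163] wheel [ 555.0650453  -107.87084603   12.        ]
```

Blank at (562.7, 19.1), plunger back at 80 mm, and the stack's top is down to 36 mm, so exactly one came out. I'll lower the half-open fingers behind it as a two-point cradle.

>>> apply_moves(
  increments=[
    {"gripper": 34, "delta_pos": [3, 0, 0], "dr": [0, 0, 0]},
    {"gripper": 34, "delta_pos": [3, 0, 0], "dr": [0, 0, 0]},
    {"gripper": 34, "delta_pos": [3, 0, 0], "dr": [0, 0, 0]},
    {"gripper": 34, "delta_pos": [2.5, 0, 0], "dr": [0, 0, 0]},
    {"gripper": 34, "delta_pos": [1.0, 0, 0], "dr": [0, 0, 0]},
  ],
)

```text
t: 4.98
ee_pos: [560.6, -24.7, 19.9]
orientation: [1.207, 1.214, -1.213]
ft_force: [-0.2, -0.5, 0.3]
width: 29.7
```

>>> apply_moves(
  increments=[
    {"gripper": 34, "delta_pos": [0.5, 0, 0], "dr": [0, 0, 0]},
    {"gripper": 34, "delta_pos": [0.3, 0, 0], "dr": [0, 0, 0]},
    {"gripper": 34, "delta_pos": [0, 0, -0.2], "dr": [0, 0, 0]},
    {"gripper": 34, "delta_pos": [0, 0, -0.3], "dr": [0, 0, 0]},
    {"gripper": 34, "delta_pos": [0, 0, -0.3], "dr": [0, 0, 0]},
  ],
)

```text
t: 5.4
ee_pos: [564.9, -16.8, 16.0]
orientation: [1.21, 1.207, -1.208]
ft_force: [-0.3, -0.1, -0.0]
width: 30.3
```

>>> apply_moves(
  increments=[
    {"gripper": 34, "delta_pos": [0.2, 0, -0.2], "dr": [0, 0, 0]},
    {"gripper": 34, "delta_pos": [0.15, 0, -0.2], "dr": [0, 0, 0]},
    {"gripper": 34, "delta_pos": [0, 0, -0.2], "dr": [0, 0, 0]},
    {"gripper": 34, "delta_pos": [0, 0, -0.3], "dr": [0, 0, 0]},
    {"gripper": 34, "delta_pos": [0, 0, -0.3], "dr": [0, 0, 0]},
  ],
)

```text
t: 5.82
ee_pos: [564.0, -4.7, 11.2]
orientation: [1.209, 1.209, -1.209]
ft_force: [-0.7, 0.3, 0.3]
width: 29.7
```

>>> apply_moves(
  increments=[
    {"gripper": 34, "delta_pos": [0, -0.02, -0.4], "dr": [0, 0, 0]},
    {"gripper": 34, "delta_pos": [0, -0.02, -0.4], "dr": [0, 0, 0]},
    {"gripper": 34, "delta_pos": [0, -0.02, -0.4], "dr": [0, 0, 0]},
    {"gripper": 34, "delta_pos": [0, -0.02, -0.4], "dr": [0, 0, 0]},
    {"gripper": 34, "delta_pos": [0, -0.02, -0.4], "dr": [0, 0, 0]},
  ],
)

```text
t: 6.23
ee_pos: [563.0, 15.5, 11.2]
orientation: [1.209, 1.209, -1.209]
ft_force: [0.2, -0.5, -0.2]
width: 29.9
```

>>> apply_moves(
  increments=[
    {"gripper": 34, "delta_pos": [0, -0.02, -0.4], "dr": [0, 0, 0]},
    {"gripper": 34, "delta_pos": [0, -0.02, -0.4], "dr": [0, 0, 0]},
    {"gripper": 34, "delta_pos": [0, -0.02, -0.4], "dr": [0, 0, 0]},
    {"gripper": 34, "delta_pos": [0, -0.02, -0.4], "dr": [0, 0, 0]},
    {"gripper": 34, "delta_pos": [0, -0.02, -0.4], "dr": [0, 0, 0]},
  ],
)

```text
t: 6.65
ee_pos: [562.0, 35.4, 11.2]
orientation: [1.209, 1.209, -1.209]
ft_force: [-0.2, -0.0, 0.4]
width: 29.8
```

Run:
```python
from h import *
o=ctrl.get_obs();print(o['ee_pos'],o['width'],o['ft_force'])
d=snap('wrist','w5')
```

```text
[561.97129329  35.44216282  11.18287143] 29.768718355595997 [-0.19507523 -0.00630375  0.36772876]
```

View pics/w5.png

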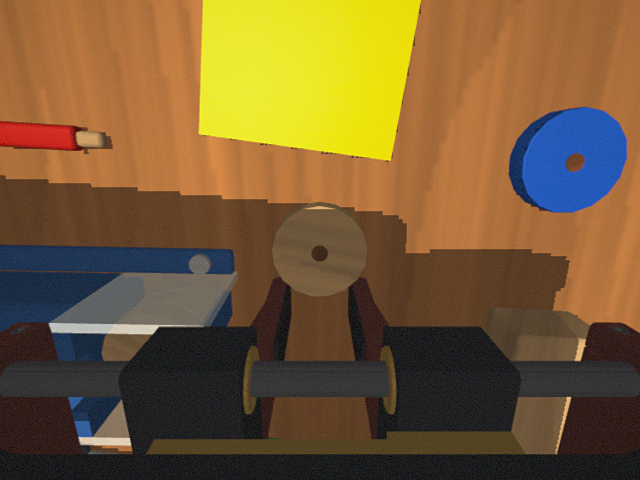

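The blank (319,253) sits centred in the fingertip cradle and moves towards the yellow square (near edge at 135–160).

Run:
```python
from h import *
d=load('w5');print('blank',ray(d,319.5,253,12),'near corners',ray(d,200,134,0),ray(d,390,160,0))
```

```text
blank [561.80367148  62.57537582  12.        ] near corners [506.33541201 116.91748454   0.        ] [595.33043206 105.05888342   0.        ]
```

>>> apply_moves(
  increments=[
    {"gripper": 34, "delta_pos": [0, -0.02, -0.4], "dr": [0, 0, 0]},
    {"gripper": 34, "delta_pos": [0, -0.02, -0.4], "dr": [0, 0, 0]},
    {"gripper": 34, "delta_pos": [0, -0.02, -0.4], "dr": [0, 0, 0]},
    {"gripper": 34, "delta_pos": [0, -0.02, -0.4], "dr": [0, 0, 0]},
    {"gripper": 34, "delta_pos": [0, -0.02, -0.4], "dr": [0, 0, 0]},
  ],
)

```text
t: 7.12
ee_pos: [561.0, 55.4, 11.2]
orientation: [1.209, 1.209, -1.209]
ft_force: [0.0, -0.8, 0.0]
width: 29.8
```

>>> apply_moves(
  increments=[
    {"gripper": 34, "delta_pos": [0, -0.02, -0.4], "dr": [0, 0, 0]},
    {"gripper": 34, "delta_pos": [0, -0.02, -0.4], "dr": [0, 0, 0]},
    {"gripper": 34, "delta_pos": [0, -0.02, -0.4], "dr": [0, 0, 0]},
    {"gripper": 34, "delta_pos": [0, -0.02, -0.4], "dr": [0, 0, 0]},
    {"gripper": 34, "delta_pos": [0, -0.02, -0.4], "dr": [0, 0, 0]},
  ],
)

```text
t: 7.53
ee_pos: [559.9, 75.4, 11.2]
orientation: [1.209, 1.209, -1.209]
ft_force: [0.7, -0.7, -0.5]
width: 29.8
```

>>> apply_moves(
  increments=[
    {"gripper": 34, "delta_pos": [0, -0.02, -0.4], "dr": [0, 0, 0]},
    {"gripper": 34, "delta_pos": [0, -0.02, -0.4], "dr": [0, 0, 0]},
    {"gripper": 34, "delta_pos": [0, -0.02, -0.4], "dr": [0, 0, 0]},
    {"gripper": 34, "delta_pos": [0, -0.02, -0.4], "dr": [0, 0, 0]},
    {"gripper": 34, "delta_pos": [0, -0.02, -0.4], "dr": [0, 0, 0]},
  ],
)

```text
t: 7.95
ee_pos: [559.0, 95.4, 11.2]
orientation: [1.209, 1.209, -1.209]
ft_force: [0.8, 0.5, 0.5]
width: 29.8
```

>>> apply_moves(
  increments=[
    {"gripper": 34, "delta_pos": [0, -0.02, -0.4], "dr": [0, 0, 0]},
    {"gripper": 34, "delta_pos": [0, -0.02, -0.4], "dr": [0, 0, 0]},
    {"gripper": 34, "delta_pos": [0, -0.02, -0.4], "dr": [0, 0, 0]},
    {"gripper": 34, "delta_pos": [0, -0.02, -0.4], "dr": [0, 0, 0]},
    {"gripper": 34, "delta_pos": [0, -0.02, -0.4], "dr": [0, 0, 0]},
  ],
)

```text
t: 8.37
ee_pos: [558.0, 115.4, 11.2]
orientation: [1.209, 1.209, -1.209]
ft_force: [-0.2, -0.3, -0.7]
width: 30.0
```

>>> apply_moves(
  increments=[
    {"gripper": 34, "delta_pos": [0, 0, -0.4], "dr": [0, 0, 0]},
    {"gripper": 34, "delta_pos": [0, 0, -0.4], "dr": [0, 0, 0]},
    {"gripper": 34, "delta_pos": [0, 0, -0.3], "dr": [0, 0, 0]},
    {"gripper": 34, "delta_pos": [0, 0, -0.2], "dr": [0, 0, 0]},
    {"gripper": 34, "delta_pos": [0, 0, -0.1], "dr": [0, 0, 0]},
  ],
)

```text
t: 8.78
ee_pos: [558.0, 129.4, 11.2]
orientation: [1.209, 1.209, -1.209]
ft_force: [0.2, -0.0, -0.3]
width: 30.0
```

>>> apply_moves(
  increments=[
    {"gripper": 34, "delta_pos": [0, 0, 0.2], "dr": [0, 0, 0]},
    {"gripper": 34, "delta_pos": [0, 0, 0.5], "dr": [0, 0, 0]},
    {"gripper": 34, "delta_pos": [0, 0, 0.8], "dr": [0, 0, 0]},
    {"gripper": 34, "delta_pos": [-0.5, 0, 1.0], "dr": [0, 0, 0]},
    {"gripper": 34, "delta_pos": [-2, 0, 0.5], "dr": [0, 0, 0]},
  ],
)

```text
t: 9.2
ee_pos: [555.8, 97.0, 34.3]
orientation: [1.207, 1.212, -1.214]
ft_force: [-0.4, -1.3, 0.4]
width: 30.1
```

>>> apply_moves(
  increments=[
    {"gripper": 34, "delta_pos": [-3, 0, 0], "dr": [0, 0, 0]},
    {"gripper": 34, "delta_pos": [-3, 0, 0], "dr": [0, 0, 0]},
    {"gripper": 34, "delta_pos": [-3, 0, 0.5], "dr": [0, 0, 0]},
    {"gripper": 34, "delta_pos": [-2, 0, 1], "dr": [0, 0, 0]},
    {"gripper": 34, "delta_pos": [-1, 0, 0.5], "dr": [0, 0, 0]},
  ],
)

```text
t: 9.62
ee_pos: [559.3, 77.5, 159.5]
orientation: [1.212, 1.206, -1.206]
ft_force: [1.0, -0.7, 0.2]
width: 29.8
```

>>> apply_moves(
  increments=[
    {"gripper": 34, "delta_pos": [-2, 0, 1], "dr": [0, 0, 0]},
    {"gripper": 34, "delta_pos": [-2, 0, 1], "dr": [0, 0, 0]},
    {"gripper": 34, "delta_pos": [-1, 0, 1], "dr": [0, 0, 0]},
    {"gripper": 34, "delta_pos": [0, 0, 0], "dr": [0, 0, 0]},
    {"gripper": 34, "delta_pos": [0, 0, 0], "dr": [0, 0, 0]},
  ],
)

```text
t: 10.03
ee_pos: [557.8, 48.2, 205.8]
orientation: [1.211, 1.208, -1.21]
ft_force: [0.2, -0.2, -0.7]
width: 29.6
```

Run:
```python
from h import *
o=ctrl.get_obs();print(o['ee_pos'],o['width'],o['ft_force'])
d=snap('wrist','w6')
```

```text
[557.83196962  48.2416509  205.8186622 ] 29.591666166889528 [ 0.15539813 -0.23074254 -0.70380949]
```

View pics/w6.png

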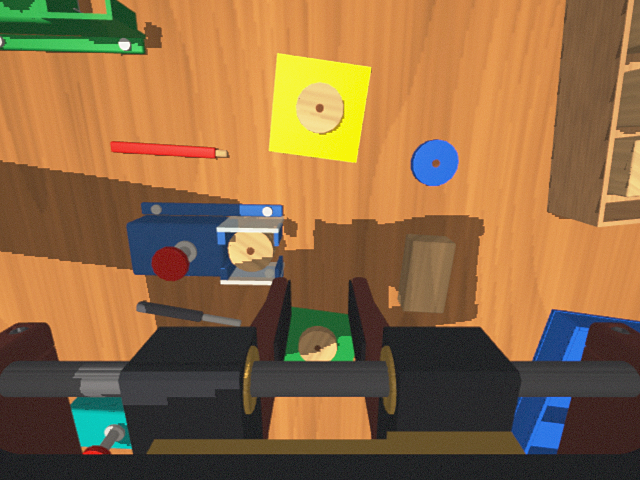

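The blank (319,108) lies centred on the yellow square, the outlet is free, and no second blank is out. I'll do one numeric check and then hand in.

Run:
```python
from h import *
d=load('w6')
print('blank',ray(d,319.5,108,12),'cap',ray(d,170,262),'stack',ray(d,255,252),'wheel',ray(d,317,348,12),'disc',ray(d,435,162.5,12))
print('pencil',ray(d,112,146,4),ray(d,228,154,4))
print(ctrl.close_job())
```

```text
blank [558.20196308 156.44893768  12.        ] cap [426.17050897  24.52115872  78.93812807] stack [492.92432739  19.27774984  35.8914876 ] wheel [ 554.60247804 -108.33641364   12.        ] disc [673.71993777 105.19723214  12.        ]
pencil [348.60840121 121.83673976   4.        ] [465.08854009 113.69819814   4.        ]
the job is handed in; nothing more can be done
None
```

I pressed the blue dispenser's plunger once down to its stop and let it come back up. One blank came out, and I pushed it sideways with the half-open fingertips, without gripping it, onto the yellow square. I then backed off, raised the arm and handed the job in at about t = 10 s.

Last checks, all of which agreed:
- **Blank:** it lies at (558, 156) mm, about 1 mm from the measured centre of the square at (557, 156), so it is wholly on the yellow.
- **Dispenser:** the plunger is back at about 80 mm and the outlet is free. The stack's top is at 36 mm, which means three blanks are still inside.
- **Other things on the bench:** the finished wheel, the blue disc and the pencil are where they were to within about 1–2 mm. The offcut and punch look unmoved in the last picture but I did not re-measure them. The hammer, glue and jar were not re-checked, though the arm never went near them.
- **Forces:** the highest force I read was 21 N, with the plunger on its stop.

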